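Close the tube printer and start it touch-free

TASK

Push the printer's raised cover down with your fingertips until it is fully shut. Then start the printer at its touch-free switch: point straight down at the green window and keep your fingertips about 3 cm above its centre for two seconds, without touching the switch. Do not bring your fingers close over the red cancel switch, do not raise the cover further or lift anything, and leave the tape rolls and the jar where they are.

Things in the scene. Friction and masses are not known exactly. Their poses are not given: they have to be found in the camera images.
- printer: tube-marking printer, fixed, 250 mm deep (x) x 270 mm wide (y); dark base with a front deck (display, keys) 85 mm high and an open bay behind it under the cover; 127 mm high with the cover shut. Origin: centre of its underside; its x axis points from its front to its back, where the hinge is; z up
- cover (a joint): angle of the printer's dark smoked cover, rad: 0 fully shut, positive = front edge raised, starts at about 0.5 to 1.05, stop at 1.4. The hinge is stiff (0.4 N m of friction): the cover stays where it is left. The cover is a shallow cap 155 mm long from hinge to front edge, 262 mm wide, 40 mm high
- cover_hinge (a point): middle of the cover's hinge axis, at the back of the printer, 112 mm behind the printer's origin along its x and 87 mm above the desk; the axis runs along the printer's y (left-right)
- cover_press (a point): point on the outer (upper) face of the cover, on its middle line, 30 mm short of the front edge, where it can be pushed; it moves with the cover. When shut it is 125 mm in front of the hinge axis and 40 mm above it (127 mm above the desk); it turns about the hinge on a circle of 131 mm radius
- start_switch: touch-free switch, screwed to the desk: white square housing 64 x 64 mm, 36 mm high, with a round green window 50 mm across on top (black dot in its middle) whose face is 40 mm above the desk. Origin: centre of the underside, on the window's vertical axis; z up. Starts the printer when the fingertips (the point midway between them) stay 10 to 50 mm above the window and within 20 mm of its axis; must not be touched, and not triggered while the cover is open
- cancel_switch: touch-free switch, screwed to the desk: white square housing 64 x 64 mm, 36 mm high, with a round red window 50 mm across on top (black dot in its middle) whose face is 40 mm above the desk. Origin: centre of the underside, on the window's vertical axis; z up. Cancels the job if fingertips come lower than about 60 mm above the window within 35 mm of its axis. The two switches may stand in either place
- yellow_tape: yellow roll of electrical tape lying flat on the desk, loose: ring 64 mm outside, 38 mm inside, 19 mm high. Origin: centre of its underside. Bystander
- blue_tape: blue roll of electrical tape lying flat on the desk, loose: ring 64 mm outside, 38 mm inside, 19 mm high. Origin: centre of its underside. Bystander
- ferrule_jar: closed jar with a white cap, loose, 60 mm in diameter, 75 mm high. Origin: centre of its underside. Bystander
Things that resemble listed ones, but are neither listed nor needed, are in the scene too. What is shaped like the start_switch but pink or turquoise is not meant.

How it is judged:
By the outcome, as a careful person would: the job done as asked, in the order asked, and still so for the second after the job is handed in, with the robot touching nothing.
It also fails if it takes over 45 s, if anything falls off the work surface, if the arm or the gripper's body presses on something with over 40 N, if the wrist force passes 120 N, or if a joint passes its speed limit or range.

ROBOT

A 6-joint arm with a two-finger parallel gripper is mounted at the origin on the work surface. World frame = base frame: x ahead of the robot, y to its left, z up, the work surface at z = 0. Lengths are in m, angles in rad, forces in N, time in s.
With the tool pointing down it reaches from about 0.275 to 0.825 m from the base axis. Payload 4.9 kg.
Tool frame: the origin (TCP) lies midway between the tips of the shut fingers; the grasp point (between the pads) lies 19 mm behind it (grip_point_offset is the distance from the TCP to the grasp point, in m); z points along the fingers, y is the line along which they close (so a half turn about z gives the same grasp; the last joint's range is limited). The gripper opens to 85 mm and grips with 20 to 120 N. Pads are 22 mm wide; open, the fingers measure 114 mm over their backs; the gripper's body (76 mm by 85 mm) begins 54 mm behind the grasp point. The pads swing forward as they close: fully open they stand 13 mm farther back than shut.
Start: joints at [-1.393, 0.326, -0.193, 1.052, 0, 1.437], TCP at [0.169, -0.523, 0.231] pointing down, gripper open.
Joint ranges: [-2.65, 2.65], [-0.97, 1.79], [-1.3, 1.35], [-1.93, 2.1], [-1.47, 1.37], [-3.14, 3.14]. Speed limits (rad/s): [2.57, 2.57, 3.14, 3.14, 3.14, 3.14].

INTERFACE

Orientations are given as a rotation vector (axis times angle).
In Python, from cell import * gives the robot as it stands. Calls block until the motion is done:
- movep(position, orientation): joint-space move of the TCP to a pose.
- move_l(position, velocity=0.15, rot=None, until_force=None): straight line of the TCP; rot=None keeps the orientation; velocity is the mean speed in m/s. With until_force (N) it stops when the force on the tool has changed by that much, and returns True; else False.
- set_joints(angles): joint-space move.
- let_go() and grab(newtons=None): open the fingers fully, or close them until they stop; newtons is the grip in N (None keeps the last).
- sleep(seconds).
- ik(position, orientation): joint angles nearest the present ones, or None.
- get_state(): the state.
- grab_frame(name): name is "side" or "top" or "wrist"; returns a dict with "img" (400x640x3 uint8, red, green, blue), "fx", "fy", "cx", "cy" (pixels), "cam_to_world" (4x4, takes a point from camera to world coordinates); the wrist camera has in their place "T_tool_cam" (4x4, takes a point from camera to tool coordinates, whose origin is the TCP and whose axes are the flange's). Camera axes: x right, y down, z forward; pixel columns grow to the right and rows downward; lengths in m; the calibration is good to about 2 mm. The wrist camera is an equidistant fisheye: a pixel r from the principal point sees the ray r / f radians off the axis. A picture is of the moment at which its call begins: read the wrist's pose just before it. There is no depth.
A pose or a line that the arm cannot do raises MotionError and nothing moves.
- sign_off(): hands the job in; it is judged then, once.
Trained networks look in the newest picture that a camera, given by its name, has taken for a name from the list of things; names that differ only in an ending like _2 or _b are one class to them, and where a whole thing is asked for, a point or a joint stands for the part that bears it (a point fixed in the world has none). Each returns a list of dicts, best first, with "score" (0 to 1); they miss things now and then, are a little off and sometimes report something else, mostly with a low value. They report only what shows in the picture. A call takes as long as a camera call. They do not tell look-alikes from the thing itself.
- spot_in(camera, name): "centre" ([column, row] in pixels, amid what is visible of it).
- silhouettes(camera, name): "mask" (400x640 bool, what is visible of it) and "centre" ([column, row] in pixels, amid what is visible of it).
- tip_of(camera, name): "centre" ([column, row] in pixels: a listed point, or the origin of a listed thing).
The state is a dict: "clock": time; "q": joint angles; "joint_velocities": joint speeds; "tau": joint torques, N m; "position": TCP position; "eef_rot": TCP orientation; "contact_force": force on the tool from outside, world axes, zero at the start; "wrist_torque": the same for the moment, N m; "finger_gap": opening from 0.0 (shut) to 1.0 (fully open); "grasp_force": force on a finger pad.
Only numpy, scipy, OpenCV 4.12 (cv2) and the standard library are available. Lean on these libraries where they do the work, as an engineer would, in place of code of your own. Each camera call takes 0.05 s, during which the arm holds its last target. There are 200 camera calls.

## Working session

There is one attempt and no reset: what is moved stays moved. The work goes in short steps, each a Python script; the robot and the scene stay as the last script left them, time stands still between calls to the robot, and variables do not carry over. Pictures are saved under pics/ and viewed, at most 10 in all, crops included, and the job is handed in when it is done.

```bash
mkdir -p pics; ls; cat > h.py <<'E'
from cell import *
import numpy as np, cv2
def save(f,n): cv2.imwrite(f'pics/{n}.png',f['img'][:,:,::-1])
def ray(f,px):
    T=np.array(f['cam_to_world']); d=np.array([(px[0]-f['cx'])/f['fx'],(px[1]-f['cy'])/f['fy'],1.])
    return T[:3,3],T[:3,:3]@d
def atz(f,px,z):
    o,d=ray(f,px); return o+d*(z-o[2])/d[2]
def proj(f,p):
    T=np.linalg.inv(np.array(f['cam_to_world'])); c=T[:3,:3]@np.array(p)+T[:3,3]
    return [f['cx']+f['fx']*c[0]/c[2], f['cy']+f['fy']*c[1]/c[2]]
def tri(f1,p1,f2,p2):
    o1,d1=ray(f1,p1);o2,d2=ray(f2,p2)
    s=np.linalg.lstsq(np.c_[d1,-d2],o2-o1,rcond=None)[0]
    a,b=o1+d1*s[0],o2+d2*s[1]; return (a+b)/2,np.linalg.norm(a-b)
E
python3 - <<'E'
from h import *
np.set_printoptions(precision=3,suppress=True)
F={c:grab_frame(c) for c in('top','side')}
for c,f in F.items():
    save(f,c+'0'); print(c,np.array(f['cam_to_world'])[:3,3])
    for n in['printer','cover_hinge','cover_press','start_switch','cancel_switch','yellow_tape','blue_tape','ferrule_jar']:
        print(c,n,[(np.round(r['centre'],1).tolist(),round(r['score'],2)) for r in tip_of(c,n)[:4]])
s=get_state();print(s['clock'],s['position'],s['eef_rot'])
E
```

```text
pics
top [0.434 0.037 1.015]
top printer [([273.3, 209.8], 0.7)]
top cover_hinge [([278.4, 165.1], 0.79)]
top cover_press [([267.8, 181.9], 0.63)]
top start_switch [([374.4, 279.5], 0.98), ([439.1, 242.6], 0.89), ([392.9, 235.0], 0.68), ([275.4, 209.5], 0.4)]
top cancel_switch [([472.9, 199.1], 0.66)]
top yellow_tape [([448.6, 153.6], 0.88)]
top blue_tape [([387.7, 160.8], 0.84)]
top ferrule_jar [([157.8, 182.7], 0.71)]
side [-0.066  0.759  0.798]
side printer [([278.5, 240.9], 0.8)]
side cover_hinge []
side cover_press [([267.6, 174.2], 0.63), ([277.8, 243.0], 0.2)]
side start_switch [([395.0, 222.3], 0.79), ([364.4, 196.9], 0.73), ([351.8, 152.0], 0.54)]
side cancel_switch [([385.4, 156.8], 0.88)]
side yellow_tape [([349.3, 149.4], 0.58)]
side blue_tape [([317.5, 172.2], 0.46)]
side ferrule_jar [([154.7, 297.1], 0.88)]
0.9 [ 0.169 -0.524  0.231] [3.103 0.488 0.   ]
```

View pics/top0.png

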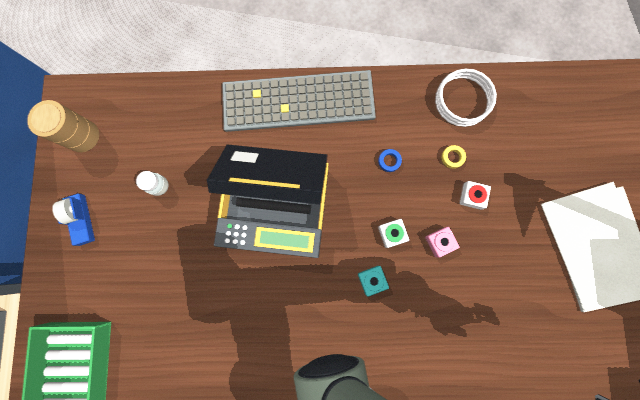

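View pics/side0.png

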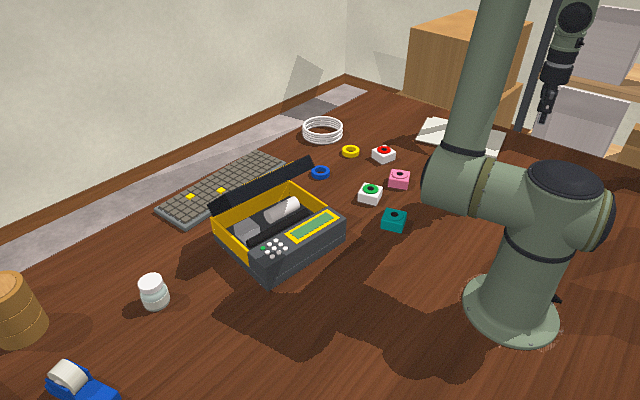

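Top view: the green switch is at (394,233), red at (478,194), with pink (443,242) and turquoise (374,281) as decoys. The printer spans about (210–327, 146–257) and its cover is raised. In the side view the green switch is at (370,188), red at (384,150), and the raised cover's front edge runs (210,205)–(312,162).

```bash
python3 - <<'E'
from h import *
np.set_printoptions(precision=3,suppress=True)
t=grab_frame('top');s=grab_frame('side')
print('green',tri(t,[395,233],s,[370.5,188]),atz(t,[395,233],.04),atz(s,[370.5,188],.04))
print('red',tri(t,[478.5,194],s,[384,149.5]),atz(t,[478.5,194],.04))
print('press',tri(t,[267.8,181.9],s,[267.6,174.2]))
print('hinge',atz(t,[278.4,165.1],.087)); print('orig',atz(t,[273.3,209.8],0),atz(s,[278.5,240.9],0))
print('jar',atz(t,[157.8,182.7],0),'blue',atz(t,[390,160],.01))
print('deck front corners',atz(t,[214,246],.085),atz(t,[320,257],.085))
for f,n in((t,'topc'),(s,'sidec')):
    c=f['img'][130:280,180:420] if n=='topc' else f['img'][130:300,180:420]
    cv2.imwrite(f'pics/{n}.png',cv2.resize(c,None,fx=3.3,fy=3.3,interpolation=cv2.INTER_CUBIC)[:,:,::-1])
E
```

```text
green (array([ 0.497, -0.141,  0.038]), np.float64(0.0009421370773026474)) [ 0.497 -0.141  0.04 ] [ 0.495 -0.139  0.04 ]
red (array([ 0.599, -0.372,  0.034]), np.float64(0.001317587990453139)) [ 0.598 -0.369  0.04 ]
press (array([0.609, 0.174, 0.202]), np.float64(0.0021342689015134203))
hinge [0.677 0.165 0.087]
orig [0.57  0.191 0.   ] [0.575 0.187 0.   ]
jar [0.655 0.526 0.   ] blue [ 0.705 -0.141  0.01 ]
deck front corners [0.468 0.33  0.085] [0.436 0.059 0.085]
```

View pics/topc.png

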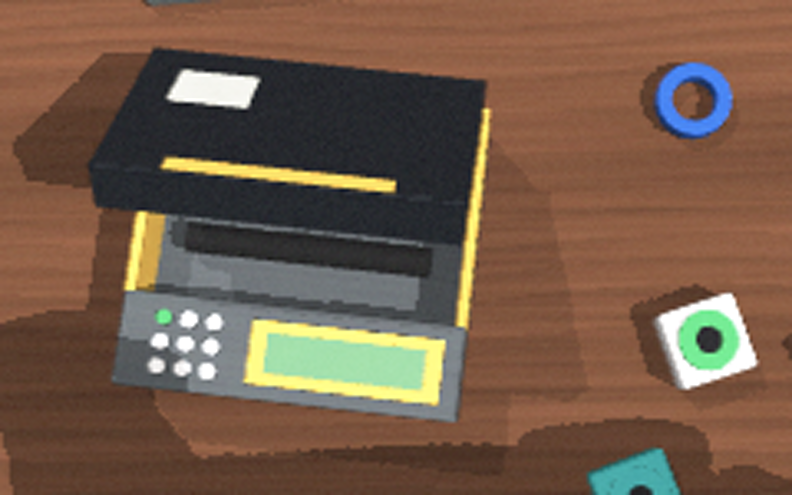

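View pics/sidec.png

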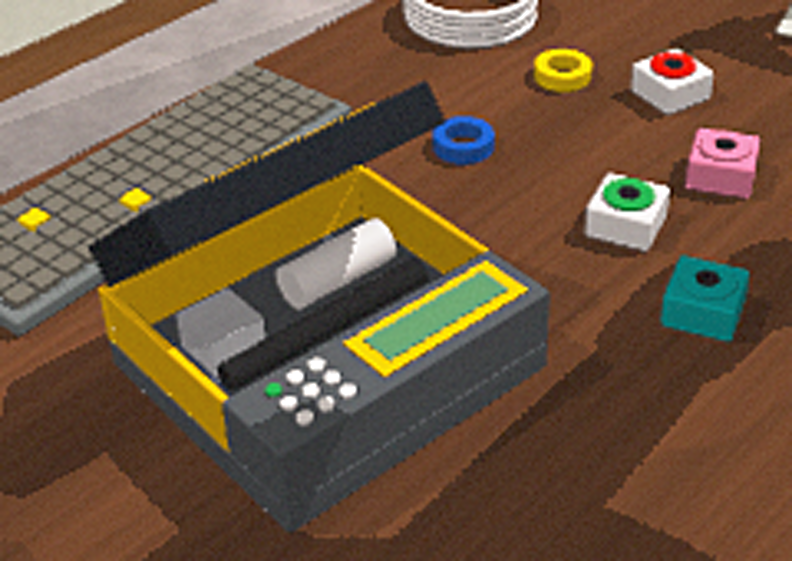

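```bash
cat >> h.py <<'E'
X=np.array([.993,-.117,0]); H=np.array([.683,.167,.087])
def press(th,r=.131): a=np.arctan2(40,125)+th; return H-r*np.cos(a)*X+np.array([0,0,r*np.sin(a)])
D=np.pi*np.array([np.cos(-.0587),np.sin(-.0587),0])
E
python3 - <<'E'
from h import *
np.set_printoptions(precision=3,suppress=True)
p=press(.68); print(p, ik(p+[0,0,.07],D), ik(press(0),D))
grab()
movep([.45,0,.33],D); movep(p+[0,0,.07],D)
s=get_state(); print(s['clock'],s['position'],s['contact_force'])
print(move_l(p-[0,0,.02],velocity=.05,until_force=2.5))
s=get_state(); print(s['clock'],s['position'],s['contact_force'])
save(grab_frame('side'),'side1')
E
```

```text
[0.612 0.175 0.196] [ 0.163  0.473  0.12   1.218 -0.    -2.861] [ 0.189  0.481 -0.239  0.851 -0.    -2.836]
8.8167 [0.612 0.175 0.267] [ 0.343  0.041 -0.073]
True
9.9583 [0.611 0.175 0.206] [-0.1    0.536  0.252]
```

View pics/side1.png

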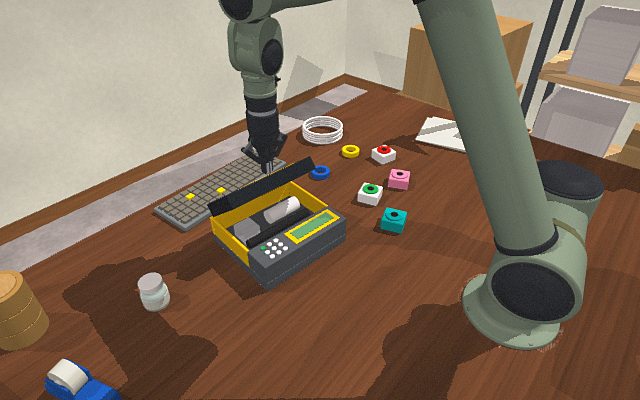

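The shut fingertips are at the cover's upper face, near (268,170), and contact came at z = 0.206 as expected. Next I push along the arc and press down at the end.

```bash
python3 - <<'E'
from h import *
np.set_printoptions(precision=3,suppress=True)
for th in(.5,.3,.12):
    r=move_l(press(th),velocity=.06,until_force=40)
    s=get_state(); print(th,r,s['clock'],s['position'],s['contact_force'])
r=move_l(press(0)-[0,0,.012],velocity=.03,until_force=20)
s=get_state(); print(r,s['clock'],s['position'],s['contact_force'])
sleep(.3)
move_l(np.array(get_state()['position'])+[0,0,.08],velocity=.15)
s=get_state(); print(s['clock'],s['position'],s['contact_force'])
save(grab_frame('side'),'side2')
E
```

```text
0.5 False 10.675 [0.593 0.177 0.182] [ 0.236 -0.461 -0.632]
0.3 False 11.2583 [0.576 0.18  0.162] [ 0.027 -0.31  -0.169]
0.12 False 11.8 [0.564 0.181 0.141] [-0.383  0.227  0.646]
True 12.3917 [0.561 0.181 0.127] [-1.554 -0.893  7.018]
13.3833 [0.561 0.181 0.206] [-0.646 -0.381 -0.347]
```

View pics/side2.png

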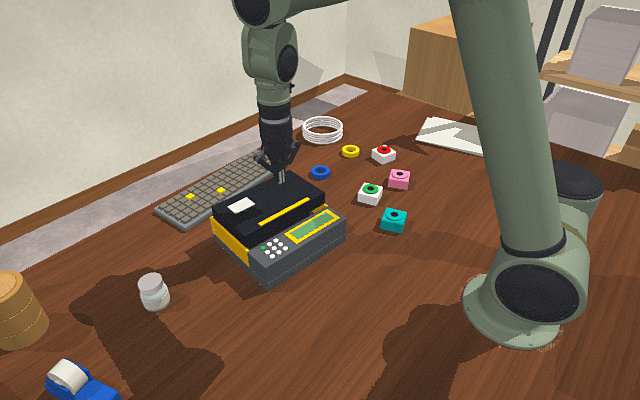

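The cover is shut: it lies flat on the printer, with its front edge by the deck at (255–325, 232–200). I'll press once more firmly to be sure, then go to the green switch, whose position agrees within 2 mm between the two cameras.

```bash
python3 - <<'E'
from h import *
np.set_printoptions(precision=3,suppress=True)
p=press(0)
print(move_l([p[0],p[1],.115],velocity=.06,until_force=30)); s=get_state(); print(s['clock'],s['position'],s['contact_force'])
move_l([p[0],p[1],.2],velocity=.15)
g=np.array([.4965,-.1405,0])
move_l(g+[0,0,.2],velocity=.2)
move_l(g+[0,0,.071],velocity=.08)
s=get_state(); print(s['clock'],s['position'])
sleep(1.2); f=grab_frame('side'); save(f,'side3'); sleep(1.5)
s=get_state(); print(s['clock'],s['position'],s['contact_force'])
move_l(g+[0,0,.25],velocity=.15)
print(get_state()['clock']); save(grab_frame('side'),'side4')
a=cv2.imread('pics/side3.png')[100:260,180:460];b=cv2.imread('pics/side4.png')[100:260,180:460]
cv2.imwrite('pics/c34.png',cv2.resize(np.vstack([a,b]),None,fx=1.85,fy=1.85))
E
```

```text
True
14.65 [0.559 0.182 0.127] [-2.532 -0.827  8.916]Traceback (most recent call last):
  File "<stdin>", line 7, in <module>
cell.MotionError: the arm cannot follow that straight line within its joint ranges
```

```bash
python3 - <<'E'
from h import *
np.set_printoptions(precision=3,suppress=True)
g=np.array([.4965,-.1405,0]); R=np.pi*np.array([np.cos(-.29),np.sin(-.29),0])
s=get_state(); print(s['clock'],s['position'],s['q'],ik(g+[0,0,.2],R),ik(g+[0,0,.071],R))
movep(g+[0,0,.2],R)
move_l(g+[0,0,.071],velocity=.08)
s=get_state(); print(s['clock'],s['position'])
sleep(1.2); f=grab_frame('side'); save(f,'side3'); sleep(1.5)
s=get_state(); print(s['clock'],s['position'],s['contact_force'])
move_l(g+[0,0,.25],velocity=.15)
print(get_state()['clock']); save(grab_frame('side'),'side4')
a=cv2.imread('pics/side3.png')[100:260,180:460];b=cv2.imread('pics/side4.png')[100:260,180:460]
cv2.imwrite('pics/c34.png',cv2.resize(np.vstack([a,b]),None,fx=1.85,fy=1.85))
E
```

```text
15.2917 [0.559 0.182 0.199] [ 0.188  0.421 -0.135  1.02   0.001 -2.836] [-0.419  0.288 -0.331  0.952  0.    -2.98 ] [-0.419  0.434 -0.493  0.644  0.    -2.98 ]
18.3 [ 0.497 -0.141  0.071]
21.05 [ 0.496 -0.14   0.071] [ 0.271  0.546 -0.645]
22.3917
```

View pics/c34.png

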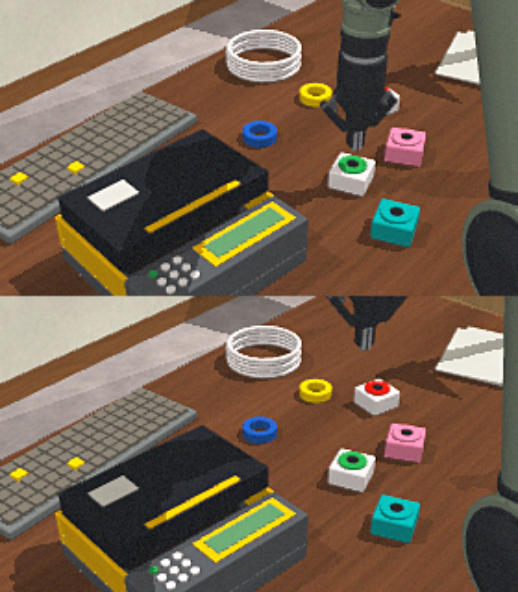

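The upper frame shows the fingertips hovering above the green window at (352,160), not touching it. The lower frame shows the arm clear, the cover shut, and the tape rolls where they were.

```bash
python3 -c "
from cell import *
print(sign_off())"
```

```text
the job is handed in; nothing more can be done
None
```

The cover is pushed fully shut, the fingertips then hovered about 3 cm over the green start window for 2.7 s without touching it, and the job is handed in at about 22 s with the arm clear; I got no verdict or printer-started signal back.

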